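# Clamp the chopping board until the clutch clicks

## Task

Slide the chopping board flat along the counter into the board clamp until its front edge rests squared up and centred against the black stop, pushing gently. Then turn the orange six-sided knob clockwise until its slip clutch clicks, and stop within two clicks, leaving the board clamped. Leave the mug, the soap bottle and the salt jar where they are.

Things in the scene. Friction and masses are not known exactly. Their poses are not given: they have to be found in the camera images.
- board: Wooden chopping board lying flat on the counter, 0.4 kg: a slab 200 x 150 x 16 mm with a handle tang 34 mm wide, 16 mm thick that sticks out 87 mm from the middle of one short edge. Origin: centre of the slab's underside. x points from the tang to the plain front edge (the nose), z up.
- board_tang (a point): Point to grip on the tang, 8 mm above the counter, at board x = -145 mm (the tang ends at x = -187 mm). Pinch across the 34 mm width, from above.
- board_nose (a point): Middle of the board's plain front edge, at board x = +100 mm, 8 mm above its underside.
- clamp: Grey board clamp bolted to the counter. Origin: on the counter, straight under the knob's axis. x points into the throat (open towards -x), z up. A 40 mm wide arm reaches over the throat from z = 62 to 80 mm and x = -26 to +78 mm, on a column behind the stop. Only foot, collar and knob move.
- stop: Black stop bar of the clamp, 110 mm long, 30 mm high, upright on the counter across the throat. Its origin and axes coincide with the clamp's; its face, where the board's nose must rest, is the plane clamp x = +30 mm. With the board home, the board's origin is at clamp x = -70 mm, y = 0.
- collar: Black disc 68 mm across, 6 mm thick, on the screw under the knob; 12 ticks 30 degrees apart, the red one on its +x. Origin: centre of its underside, 80 mm above the counter. It turns with the knob (drag about 0.19 N m). With the foot pressing hard, at about 0.26 N m, the clutch slips: the knob moves on 30 degrees against the collar, the torque dropping to nothing. That is one click.
- knob: Orange hexagonal knob turning about the vertical, at a fixed height: 40 mm across flats, 46 mm across corners, from 94 to 131 mm above the counter, on a 36 mm hub. Origin: on the axis, 80 mm above the counter. Two of its flats face its +y and -y, two corners +x and -x. White stripe to +x. Clockwise from above tightens. At the start its x is parallel to collar x (no clicks).
- knob_grip (a point): On the knob axis, 118 mm above the counter: where the middle of the finger pads goes to pinch the knob across two opposite flats (40 mm), from above.
- knob_pointer (a point): End of the white stripe on the knob's top, 20 mm from the axis on the knob's +x: shows the clicks against the collar's red tick.
- mug: Bystander: white mug, 80 mm across, 90 mm high, handle at its +y. Origin: centre of its underside.
- soap: Bystander: clear pump soap bottle, 64 mm across, 179 mm high. Origin: centre of its underside.
- salt: Bystander: blue salt jar with steel lid, 56 mm across, 85 mm high. Origin: centre of its underside.
- foot_spot (a point): Point of the clamp on the knob axis, 16 mm above the counter, where the round rubber foot (32 mm across, hanging under the arm) comes down on a board that is home. The foot starts with its underside 21 to 26 mm above the counter, which differs each time, and comes down 4 mm per rad that the collar turns clockwise. The screw does not run back when let go.
Things that resemble listed ones, but are neither listed nor needed, are in the scene too. Of the things that look like the clamp, the smallest one is meant.

How it is judged:
By the outcome, as a careful person would: the job done as asked, in the order asked, and still so for the second after the job is handed in, with the robot touching nothing.
It also fails if it takes over 72 s, if anything falls off the work surface, if the arm or the gripper's body presses on something with over 40 N, if the wrist force passes 120 N, or if a joint passes its speed limit or range.

## Robot

A 7-joint arm with a two-finger parallel gripper is mounted at the origin on the work surface. World frame = base frame: x ahead of the robot, y to its left, z up, the work surface at z = 0. Lengths are in m, angles in rad, forces in N, time in s.
With the tool pointing down it reaches from about 0.425 to 0.8 m from the base axis. Payload 8.3 kg.
Tool frame: the origin (TCP) lies at the very end of the fingers, on their centre line; the grasp point (between the pads) lies 19 mm behind it (bot.tcp_to_grasp is the distance from the TCP to the grasp point, in m); z points along the fingers, y is the line along which they close (so a half turn about z gives the same grasp; the last joint's range is limited). The gripper opens to 85 mm and grips with 20 to 120 N. Pads are 22 mm wide; open, the fingers measure 114 mm over their backs; the gripper's body (76 mm by 85 mm) begins 54 mm behind the grasp point. The pads swing forward as they close: fully open they stand 13 mm farther back than shut.
Start: joints at [1.067, 0.383, 0.016, 1.37, -0.006, 1.388, -0.046], TCP at [0.267, -0.565, 0.231] pointing down, gripper open.
Joint ranges: [-2.95, 2.95], [-0.25, 2.06], [-1.52, 1.56], [0.18, 2.33], [-1.44, 4.58], [0.02, 2.06], [-3.01, 3.01]. Speed limits (rad/s): [2.39, 2.39, 3.01, 3.01, 3.14, 3.14, 3.14].

## Interface

Orientations are given as a unit quaternion [w, x, y, z].
In Python, from cell import bot gives the robot as it stands.
- The arm moves only by the tool move_arm, never from a script. Its argument "moves" is a list of rows, each an object with "slide": the shift along the tool's x, y, z in m, a list of three; "rot": the turn, a rotation vector about the tool's x, y, z in degrees, a list of three. A call has exactly 10 rows; each row is the pose to reach, as a shift and turn from the pose commanded when the call began, along the tool's axes at that moment; what a row does not reach only later rows make up. A row lasts 1/8 s, in which the tool goes at most 62.5 mm and 10.7 degrees, less where a joint would pass 70% of its speed; a pose out of reach is approached as far as the arm can. A call with a gripper value outside its range is refused whole. "fingers" is the closure, from 0 (fully open) to 1 (shut), set as the call begins (left out, the last holds). The fingers move at their own pace and stop on an object; the grip force is fixed at half the most. Time passes only in rows, so rows that repeat a pose let the fingers close, or fill a call up. It gives the time, the measured TCP pose, the force, the opening and the grip force at its end, in the units of the state.
- bot.read_state(): the state, without advancing time (a new reading comes with each control period).
- bot.snapshot(name): name is "scene" or "top" or "wrist"; returns (picture, depth): 400x640x3 uint8, red, green, blue; 400x640 float32, m along the optical axis (not along the pixel's ray), 0 where there is no reading.
- bot.calibration(name): a dict with "intrinsics" (3x3 intrinsics, pixels), "R" (3x3) and "t" (3): a world point X has camera coordinates R X + t. Camera axes: x right, y down, z forward; pixel columns grow to the right and rows downward; lengths in m; the calibration is good to about 2 mm. A picture is of the moment at which its call begins: read the wrist's pose just before it. calibration takes no time and is no camera call; for the wrist camera it gives the pose at the moment of the call.
- bot.sign_off(): hands the job in; it is judged then, once.
The state is a dict: "time": time; "qpos": joint angles; "dq": joint speeds; "effort": joint torques, N m; "tool_pos": TCP position; "orientation": TCP orientation; "contact_force": force on the tool from outside, world axes, zero at the start; "ft_torque": the same for the moment, N m; "opening": finger opening in m; "grasp_force": force on a finger pad.
Only numpy, scipy, OpenCV 4.12 (cv2) and the standard library are available. Lean on these libraries where they do the work, as an engineer would, in place of code of your own. Each camera call takes 0.05 s, during which the arm holds its last target. There are 200 camera calls.

## Working session

There is one attempt and no reset: what is moved stays moved. The work goes in short steps, Python scripts to look and compute and a tool call to move; the robot and the scene stay as the last step left them, time stands still between calls to the robot, and variables do not carry over. Pictures are saved under pics/ and viewed, at most 10 in all, crops included, and the job is handed in when it is done.

Besides the shell and the picture viewer there is one more tool, called after "Request:" as name([rows], argument=value, ...), one row to a line, values as JSON. move_arm: Moves the arm, as the interface text tells. Its arguments: {"type":"object","properties":{"moves":{"type":"array"},"fingers":{"type":"number"}},"required":["moves"]}

```bash
mkdir -p pics; ls
python3 - <<'E'
from cell import bot
import cv2,numpy as np
s=bot.read_state();print(s['time'],s['tool_pos'],s['orientation'],s['opening'])
for n in ["scene","top"]:
    p,d=bot.snapshot(n);cv2.imwrite(f"pics/{n}0.png",p[:,:,::-1]);np.savez(f"{n}0.npz",p=p,d=d)
    c=bot.calibration(n);print(n,c)
E
```

```text
pics
0.0 [ 0.26647319 -0.56478794  0.23029519] [-9.39251575e-04  9.75799217e-01  2.18666298e-01 -2.38251501e-04] 0.0851072484688582
scene {'intrinsics': array([[398.87978642,   0.        , 316.05916493],
       [  0.        , 398.87978642, 198.38976231],
       [  0.        ,   0.        ,   1.        ]]), 'R': array([[ 0.85388988,  0.52015522,  0.01762471],
       [ 0.38688291, -0.61172939, -0.69000635],
       [-0.34812885,  0.59600814, -0.7235887 ]]), 't': array([-0.37514463, -0.11035174,  1.44384426])}
top {'intrinsics': array([[420.3932181 ,   0.        , 320.04423595],
       [  0.        , 420.3932181 , 201.66989992],
       [  0.        ,   0.        ,   1.        ]]), 'R': array([[-0.0019227 , -0.99988138, -0.01528138],
       [-0.99684597,  0.0031288 , -0.07929894],
       [ 0.07933735,  0.01508071, -0.99673374]]), 't': array([-0.01879485,  0.47783625,  1.25506843])}
```

View pics/scene0.png

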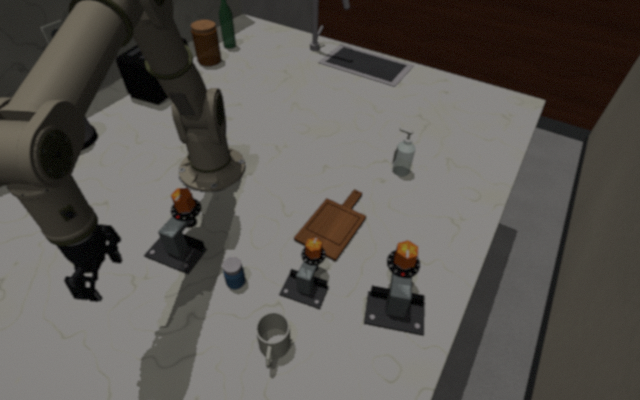

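View pics/top0.png

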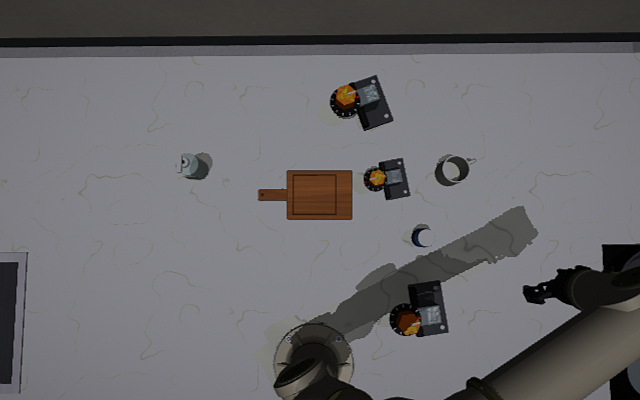

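The scene shows three similar clamps. The smallest-looking is the middle one (top: knob at about 376,178), with the board at about (320,195), its tang to the left and its nose facing that clamp. The mug is at (452,170), the salt jar at (420,237) and the soap at (190,165).

```bash
cat > h.py <<'E'
import numpy as np,cv2
def cast(c,uv,z):
    uv=np.atleast_2d(uv).astype(float);K,R,t=map(np.array,(c['intrinsics'],c['R'],c['t']))
    d=np.c_[uv,np.ones(len(uv))]@np.linalg.inv(K).T@R; o=-R.T@t
    return o+d*((z-o[2])/d[:,2])[:,None]
def proj(c,X):
    x=np.atleast_2d(X)@np.array(c['R']).T+c['t'];x=x@np.array(c['intrinsics']).T;return x[:,:2]/x[:,2:]
E
python3 - <<'E'
from cell import bot
from h import *
f=np.load('top0.npz');p,d=f['p'],f['d'];c=bot.calibration('top')
hsv=cv2.cvtColor(p,cv2.COLOR_RGB2HSV)
m=cv2.inRange(hsv,(3,90,40),(20,255,255))
cs=[k for k in cv2.findContours(m,0,1)[0] if cv2.contourArea(k)>60]
for k in cs:
    (u,v),(w,h),a=cv2.minAreaRect(k); z=.016 if cv2.contourArea(k)>2000 else .131
    print(cv2.contourArea(k),(u,v),w,h,a,cast(c,(u,v),z))
    if z<.1:
        q=k[:,0,:]; mm=np.zeros_like(m);cv2.drawContours(mm,[k],-1,255,-1)
        sl=cv2.morphologyEx(mm,cv2.MORPH_OPEN,np.ones((25,25),np.uint8))
        b=cv2.findContours(sl,0,1)[0][0]; W=cast(c,b[:,0,:],.016)[:,:2]
        r=cv2.minAreaRect((W*1000).astype(np.float32));print('slab',r)
        t=cast(c,np.argwhere(mm&~cv2.dilate(sl,np.ones((3,3))))[:,::-1],.016);print('tang',t.mean(0))
# dark (collars) blobs
for (u,v) in [(376,178),(407,320),(346,98)]:
    print(u,v,'depth->z',[(float((np.array(c['R']).T@(np.linalg.inv(c['intrinsics'])@[uu,v,1]*d[v,uu]-c['t']))[2]).__round__(3)) for uu in range(u-24,u+50,6)])
cv2.imwrite('pics/crop1.png',np.hstack([cv2.resize(p[145:215,345:425,::-1],None,fx=7,fy=7,interpolation=2)]))
E
```

```text
264.5 (409.300048828125, 323.6000061035156) 20.55480194091797 21.187259674072266 18.434947967529297 [[ 0.13886909 -0.26134461  0.131     ]]
3265.5 (304.4999694824219, 194.49998474121094) 46.99999237060547 92.99998474121094 90.0 [[0.50004722 0.02730174 0.016     ]]
slab ((500.1346435546875, -16.529823303222656), (195.5428466796875, 143.75564575195312), 89.75560760498047)
tang [0.50040042 0.12643166 0.016     ]
185.5 (377.0, 177.5) 15.0 16.0 90.0 [[ 0.53551349 -0.17958598  0.131     ]]
321.5 (346.0, 97.0) 24.0 20.0 90.0 [[ 0.76427751 -0.09536069  0.131     ]]
376 178 depth->z [0.016, 0.006, 0.085, 0.134, 0.13, 0.13, 0.077, 0.081, 0.077, 0.005, -0.002, 0.005, -0.0]
407 320 depth->z [0.003, 0.004, 0.11, 0.171, 0.17, 0.17, 0.17, 0.105, 0.104, 0.106, 0.013, 0.005, -0.0]
346 98 depth->z [-0.001, -0.001, 0.112, 0.167, 0.168, 0.169, 0.113, 0.103, 0.104, 0.105, 0.012, 0.003, 0.002]
```

View pics/crop1.png

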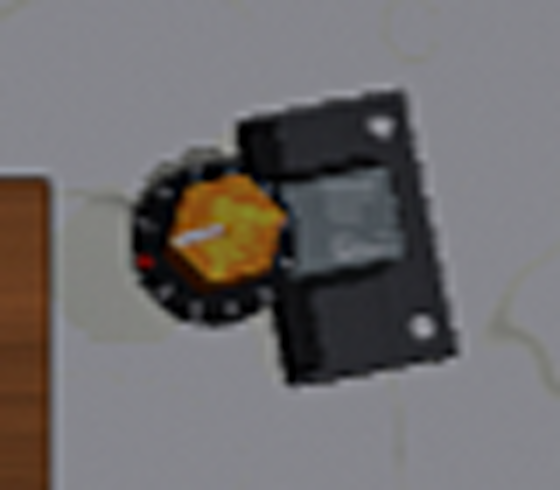

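The crop confirms the smallest clamp: knob top at z = 0.131, throat open towards the board. The stop bar runs from about (379,163) to (386,200), so the clamp is yawed about 11° to the board. Next, a closer wrist look on the way.

```bash
cat >> h.py <<'E'
from scipy.spatial.transform import Rotation as Ro
def plan(bot,target,yaw=None):
    """slide/rot in tool frame to reach TCP target, tool down, tool x at world yaw(deg)"""
    s=bot.read_state();q=s['orientation'];R0=Ro.from_quat([q[1],q[2],q[3],q[0]])
    x=R0.as_matrix()[:,0];y0=np.degrees(np.arctan2(x[1],x[0]))
    if yaw is None:yaw=y0
    R1=Ro.from_euler('z',yaw,degrees=True)*Ro.from_euler('x',180,degrees=True)
    print('t',round(s['time'],2),'pos',s['tool_pos'].round(4),'yaw',round(y0,2),'j7',round(s['qpos'][6],3),'F',np.round(s['contact_force'],1),'T',np.round(s['ft_torque'],3),'open',round(s['opening'],4),'g',round(s['grasp_force'],1))
    print('slide',R0.inv().apply(np.array(target)-s['tool_pos']).round(4),'rot',(R0.inv()*R1).as_rotvec(degrees=True).round(2))
    return R0
E
python3 - <<'E'
from cell import bot
from h import *
c=bot.calibration('wrist');R0=plan(bot,[.50,-.10,.33],80)
R,t=np.array(c['R']),np.array(c['t']);o=-R.T@t
print('cam pos in tool',R0.inv().apply(o-bot.read_state()['tool_pos']),'cam axis rows in tool',R0.inv().apply(R).round(3),c['intrinsics'])
E
```

```text
t 0.1 pos [ 0.2665 -0.5648  0.2304] yaw 25.26 j7 -0.047 F [-0.  -0.1  0.2] T [-0.022 -0.004 -0.006] open 0.0852 g 0.0
slide [ 0.4095 -0.3209 -0.0991] rot [-9.000e-02 -5.000e-02 -5.474e+01]
cam pos in tool [ 0.06989385  0.00077072 -0.14264938] cam axis rows in tool [[ 0.001  1.     0.001]
 [-0.961  0.001 -0.278]
 [-0.278 -0.     0.961]] [[306.58513146   0.         314.26579379]
 [  0.         306.58513146 204.01695202]
 [  0.           0.           1.        ]]
```

Request:
move_arm([
  {"slide": [0.045,-0.033,-0.01],"rot": [0,0,-6]},
  {"slide": [0.09,-0.066,-0.01],"rot": [0,0,-12]},
  {"slide": [0.135,-0.099,-0.01],"rot": [0,0,-18]},
  {"slide": [0.18,-0.132,-0.01],"rot": [0,0,-24]},
  {"slide": [0.225,-0.165,-0.01],"rot": [0,0,-30]},
  {"slide": [0.27,-0.198,-0.01],"rot": [0,0,-36]},
  {"slide": [0.315,-0.231,-0.01],"rot": [0,0,-42]},
  {"slide": [0.36,-0.264,-0.01],"rot": [0,0,-48]},
  {"slide": [0.405,-0.297,-0.01],"rot": [0,0,-54]},
  {"slide": [0.445,-0.326,-0.01],"rot": [0,0,-55]},
])

```text
time: 1.35
tool_pos: [0.5305, -0.0785, 0.2411]
orientation: [-0.0, 0.764, 0.645, -0.0]
contact_force: [0.3, -1.0, -0.4]
opening: 0.0852
grasp_force: 0.0
```

Run:
```python
from cell import bot
from h import *
import pickle
plan(bot,[.5,.1285,.2],90)
c=bot.calibration('wrist');p,d=bot.snapshot('wrist');pickle.dump((p,d,c),open('w1.pkl','wb'))
cv2.imwrite('pics/w1.png',p[:,:,::-1])
# predicted
print(proj(c,[[.5355,-.1796,.131],[.5,-.117,.016]]))
```

```text
t 1.35 pos [ 0.5305 -0.0785  0.2411] yaw 80.4 j7 -0.16 F [ 0.3 -1.  -0.4] T [-0.031 -0.023 -0.036] open 0.0852 g 0.0
slide [ 0.199  -0.0645  0.0412] rot [-0.02 -0.01 -9.6 ]
[[337.39625266 301.28331333]
 [295.58810186 209.06036341]]
```

View pics/w1.png

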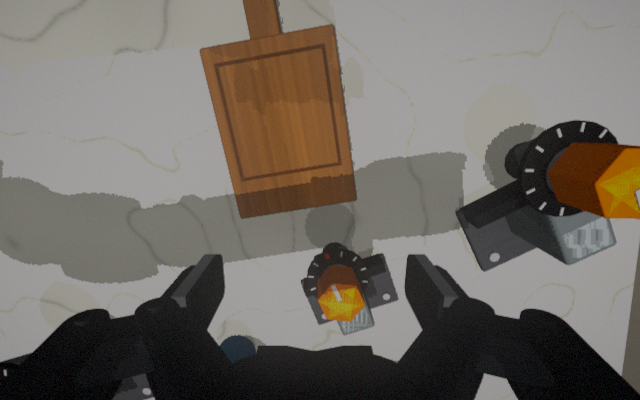

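The wrist view shows the board with its nose edge at about (240,217)-(356,200). The clamp's collar is centred near (337,277) with the red tick at (326,257), and the stop bar's ends are near (303,285) and (382,257). A zoom will give the stop edge.

Run:
```python
from h import *
import pickle
p,d,c=pickle.load(open('w1.pkl','rb'))
x=cv2.convertScaleAbs(p[235:340,290:410,::-1],alpha=1.6)
cv2.imwrite('pics/w1c.png',cv2.resize(x,None,fx=5.5,fy=5.5,interpolation=2))
```

```text
(no output)
```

View pics/w1c.png

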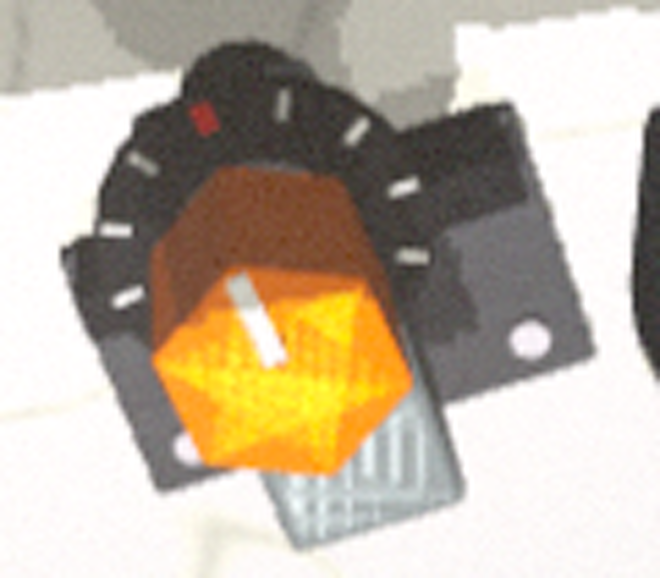

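Run:
```python
from h import *
import pickle
p,d,c=pickle.load(open('w1.pkl','rb'))
z=lambda *a:np.array(a)/5.5+[290-.4,235-.4]
for n,L,H in [('stopfront',z(62,250),z(512,100)),('plateback',z(160,492),z(592,355))]:
    for h in (0,.006,.03):
        A=cast(c,[L,H],h)[:,:2];v=A[0]-A[1];n2=np.linalg.norm(v);print(n,h,n2.round(4),A.round(4).tolist(),'xdir yaw',np.degrees(np.arctan2(v[1],v[0])).round(2)+90)
# side edges
print('right side',cast(c,[z(512,100),z(592,355)],0)[:,:2].round(4),'left',cast(c,[z(62,250),z(160,492)],0)[:,:2].round(4))
# knob top from hex corners
hx=np.array([z(225,270),z(368,278),z(412,385),z(330,475),z(200,460),z(153,358)])
W=cast(c,hx,.131)[:,:2];print('hex',W.round(4).tolist(),W.mean(0),np.degrees(np.arctan2(*(W-W.mean(0)).T[::-1])).round(1),np.linalg.norm(W-W.mean(0),axis=1).round(4))
S=cast(c,[z(238,283),z(272,362)],.131)[:,:2];print('stripe',S.round(4).tolist())
# ticks
T=np.array([z(203,119),z(283,104),z(356,130),z(404,186),z(412,257),z(143,163),z(115,230),z(128,296)])
W=cast(c,T,.086)[:,:2];A=np.c_[2*W,np.ones(len(W))];s=np.linalg.lstsq(A,(W**2).sum(1),rcond=None)[0];ctr=s[:2]
print('collar',ctr,np.sqrt(s[2]+ctr@ctr),np.degrees(np.arctan2(*(W-ctr).T[::-1])).round(1))
hsv=cv2.cvtColor(p,cv2.COLOR_RGB2HSV);m=cv2.inRange(hsv,(3,90,30),(20,255,255));m[:,375:]=0;m[235:]=0
k=max(cv2.findContours(m,0,1)[0],key=cv2.contourArea);mm=np.zeros_like(m);cv2.drawContours(mm,[k],-1,255,-1)
sl=cv2.morphologyEx(mm,cv2.MORPH_OPEN,np.ones((45,45),np.uint8))
W=cast(c,np.argwhere(sl)[:,::-1],.016)[:,:2]
# exact: use sides via contour min area rect
ct=max(cv2.findContours(mm,0,1)[0],key=cv2.contourArea)[:,0];Wc=cast(c,ct,.016)[:,:2]
print('tang',Wc[Wc[:,1]>.095].mean(0), 'slab rect',cv2.minAreaRect((Wc[Wc[:,1]<.075]*1000).astype(np.float32)))
```

```text
stopfront 0 0.1197 [[0.4865, -0.2253], [0.604, -0.2027]] xdir yaw -79.11000000000001
stopfront 0.006 0.1178 [[0.4874, -0.2219], [0.6031, -0.1997]] xdir yaw -79.11000000000001
stopfront 0.03 0.1104 [[0.4908, -0.2085], [0.5992, -0.1876]] xdir yaw -79.11000000000001
plateback 0 0.1197 [[0.4994, -0.3009], [0.617, -0.2782]] xdir yaw -79.07
plateback 0.006 0.1178 [[0.5001, -0.2963], [0.6158, -0.274]] xdir yaw -79.07
plateback 0.03 0.1104 [[0.5028, -0.2781], [0.6111, -0.2572]] xdir yaw -79.07
right side [[ 0.604  -0.2027]
 [ 0.617  -0.2782]] left [[ 0.4865 -0.2253]
 [ 0.4994 -0.3009]]
hex [[0.5319, -0.1601], [0.5555, -0.1655], [0.5603, -0.1874], [0.5439, -0.203], [0.522, -0.1963], [0.5172, -0.1748]] [ 0.53846571 -0.1811804 ] [ 107.2   42.6  -15.9  -75.9 -137.6  163.3] [0.0221 0.0231 0.0227 0.0225 0.0224 0.0222]
stripe [[0.5337, -0.1629], [0.5372, -0.1789]]
collar [ 0.53878169 -0.18181695] 0.02958019954603834 [ 105.7   74.9   45.1   14.7  -16.2  135.   165.6 -165.3]
tang [0.50239681 0.10907773] slab rect ((503.2000732421875, -21.30261993408203), (192.43936157226562, 148.09152221679688), 89.93791961669922)
```

The clamp geometry checks out: collar and knob agree within 1 mm at (0.5386,-0.1815), yaw -79.1°, stop face 30 mm ahead. The board centre is about (0.503,-0.0175), yaw -90°. Moving to the tang.

Request:
move_arm([
  {"slide": [0.04,-0.012,0],"rot": [0,0,-2]},
  {"slide": [0.09,-0.027,0.01],"rot": [0,0,-4]},
  {"slide": [0.14,-0.043,0.03],"rot": [0,0,-7]},
  {"slide": [0.185,-0.057,0.07],"rot": [0,0,-9.6]},
  {"slide": [0.1985,-0.0615,0.115],"rot": [0,0,-9.6]},
  {"slide": [0.1985,-0.0615,0.155],"rot": [0,0,-9.6]},
  {"slide": [0.1985,-0.0615,0.185],"rot": [0,0,-9.6]},
  {"slide": [0.1985,-0.0615,0.205],"rot": [0,0,-9.6]},
  {"slide": [0.1985,-0.0615,0.211],"rot": [0,0,-9.6]},
  {"slide": [0.1985,-0.0615,0.211],"rot": [0,0,-9.6]},
])

```text
time: 2.65
tool_pos: [0.5029, 0.1254, 0.0304]
orientation: [-0.0, 0.708, 0.706, -0.0]
contact_force: [0.4, 0.2, 0.5]
opening: 0.0854
grasp_force: 0.0
```

Run:
```python
from cell import bot
from h import *
plan(bot,[.503,.1275,.001],90)
```

```text
t 2.65 pos [0.5029 0.1254 0.0304] yaw 89.85 j7 -0.531 F [0.4 0.2 0.5] T [ 0.051 -0.023 -0.035] open 0.0854 g 0.0
slide [0.0021 0.0001 0.0294] rot [-0.03 -0.   -0.15]
```

Request:
move_arm([
  {"slide": [0.002,0,0.007],"rot": [0,0,0]},
  {"slide": [0.002,0,0.014],"rot": [0,0,0]},
  {"slide": [0.002,0,0.02],"rot": [0,0,0]},
  {"slide": [0.002,0,0.024],"rot": [0,0,0]},
  {"slide": [0.002,0,0.026],"rot": [0,0,0]},
  {"slide": [0.002,0,0.028],"rot": [0,0,0]},
  {"slide": [0.002,0,0.029],"rot": [0,0,0]},
  {"slide": [0.002,0,0.029],"rot": [0,0,0]},
  {"slide": [0.002,0,0.029],"rot": [0,0,0]},
  {"slide": [0.002,0,0.029],"rot": [0,0,0]},
], fingers=0.35)

```text
time: 3.9
tool_pos: [0.5031, 0.1276, 0.0014]
orientation: [0.0, 0.708, 0.706, 0.0]
contact_force: [0.8, -0.1, 0.8]
opening: 0.0557
grasp_force: 0.0
```

Request:
move_arm([
  {"slide": [0,0,0],"rot": [0,0,0]},
  {"slide": [0,0,0],"rot": [0,0,0]},
  {"slide": [0,0,0],"rot": [0,0,0]},
  {"slide": [0,0,0],"rot": [0,0,0]},
  {"slide": [0,0,0],"rot": [0,0,0]},
  {"slide": [0,0,0],"rot": [0,0,0]},
  {"slide": [0,0,0],"rot": [0,0,0]},
  {"slide": [0,0,0],"rot": [0,0,0]},
  {"slide": [0,0,0],"rot": [0,0,0]},
  {"slide": [0,0,0],"rot": [0,0,0]},
], fingers=1)

```text
time: 5.15
tool_pos: [0.5033, 0.1276, 0.0017]
orientation: [0.0, 0.708, 0.706, 0.0]
contact_force: [-0.7, -0.2, 5.6]
opening: 0.0325
grasp_force: 60.7
```

Run:
```python
from cell import bot
from h import *
plan(bot,[.4979-.0028,.0296+.0147,.001],100.9)
```

```text
t 5.15 pos [0.5033 0.1276 0.0017] yaw 89.86 j7 -0.56 F [-0.7 -0.2  5.6] T [-0.108  0.407 -0.044] open 0.0325 g 60.7
slide [-0.0833 -0.008   0.0007] rot [  0.03  -0.   -11.04]
```

Request:
move_arm([
  {"slide": [-0.005,-0.0005,0],"rot": [0,0,-0.6]},
  {"slide": [-0.015,-0.0015,0],"rot": [0,0,-2]},
  {"slide": [-0.026,-0.0025,0],"rot": [0,0,-3.5]},
  {"slide": [-0.037,-0.0035,0],"rot": [0,0,-5]},
  {"slide": [-0.048,-0.0045,0],"rot": [0,0,-6.5]},
  {"slide": [-0.059,-0.0055,0],"rot": [0,0,-8]},
  {"slide": [-0.07,-0.0065,0],"rot": [0,0,-9.5]},
  {"slide": [-0.078,-0.0075,0],"rot": [0,0,-10.5]},
  {"slide": [-0.083,-0.008,0],"rot": [0,0,-11]},
  {"slide": [-0.083,-0.008,0],"rot": [0,0,-11]},
])

```text
time: 6.4
tool_pos: [0.4951, 0.0445, 0.0017]
orientation: [0.0, 0.637, 0.771, 0.0]
contact_force: [-0.1, 2.5, 6.3]
opening: 0.0325
grasp_force: 60.9
```

Run:
```python
from cell import bot
from h import *
import pickle
plan(bot,[.4979,.0296,.001],100.9)
c=bot.calibration('wrist');p,d=bot.snapshot('wrist');pickle.dump((p,d,c),open('w2.pkl','wb'))
p2,d2=bot.snapshot('top');np.savez('top2.npz',p=p2,d=d2)
a=cv2.convertScaleAbs(p[:,:,::-1],alpha=1.4)
b=cv2.resize(cv2.convertScaleAbs(p2[130:230,280:440,::-1],alpha=1.4),(640,400),interpolation=2)
cv2.imwrite('pics/w2.png',cv2.resize(np.vstack([a,b])[::,:],(480,600)))
hsv=cv2.cvtColor(p2,cv2.COLOR_RGB2HSV);m=cv2.inRange(hsv,(3,90,40),(20,255,255));m[:,:250]=0;m[:,440:]=0;m[:150]=0;m[260:]=0
k=max(cv2.findContours(m,0,1)[0],key=cv2.contourArea)
ct=bot.calibration('top');W=cast(ct,k[:,0],.016)[:,:2];
ax=np.array([np.cos(np.radians(-79.1)),np.sin(np.radians(-79.1))]);ay=np.array([-ax[1],ax[0]])
o=np.array([.5356,-.1800])  # clamp origin as the top camera sees it
q=np.c_[(W-o)@ax,(W-o)@ay];print('x range',q.min(0),q.max(0))
L=q[(q[:,1]>65)|(q[:,1]>.06)];Lo=q[q[:,1]<-.06]
for s in(L,Lo):
    s=s[(s[:,0]>-.15)&(s[:,0]<-.03)];f=np.polyfit(s[:,0],s[:,1],1);print('side edge slope deg',np.degrees(f[0]),'y at -.085',np.polyval(f,-.085),len(s))
```

```text
t 6.4 pos [0.4951 0.0445 0.0017] yaw 100.89 j7 -0.213 F [-0.1  2.5  6.3] T [0.376 0.302 0.16 ] open 0.0325 g 60.9
slide [-0.0152 -0.0001  0.0007] rot [ 0.05 -0.01 -0.01]
x range [-0.1802106  -0.07364216] [0.01441533 0.07521764]
side edge slope deg 0.33264553335114244 y at -.085 0.07342516031015378 39
side edge slope deg -2.9991994027032227 y at -.085 -0.06872225278257119 62
```

View pics/w2.png

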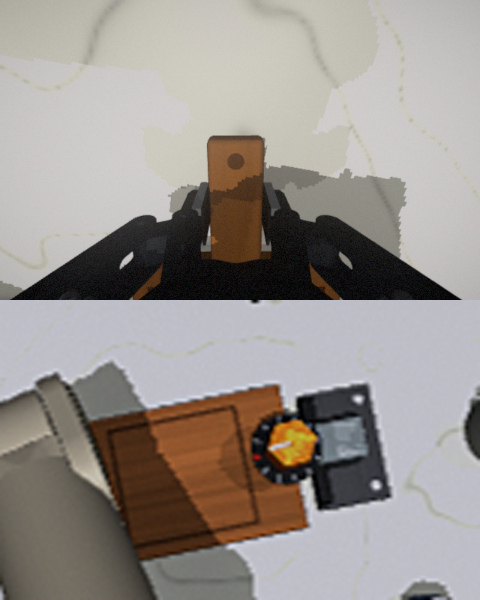

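The wrist view shows the tang held squarely between the pads. The top view shows the board parallel to the stop, with its nose about 15 mm short and centred within 1 mm.

Request:
move_arm([
  {"slide": [-0.002,0,0],"rot": [0,0,0]},
  {"slide": [-0.004,0,0],"rot": [0,0,0]},
  {"slide": [-0.006,0,0],"rot": [0,0,0]},
  {"slide": [-0.008,0,0],"rot": [0,0,0]},
  {"slide": [-0.009,0,0],"rot": [0,0,0]},
  {"slide": [-0.01,0,0],"rot": [0,0,0]},
  {"slide": [-0.011,0,0],"rot": [0,0,0]},
  {"slide": [-0.0115,0,0],"rot": [0,0,0]},
  {"slide": [-0.012,0,0],"rot": [0,0,0]},
  {"slide": [-0.012,0,0],"rot": [0,0,0]},
])

```text
time: 7.75
tool_pos: [0.4973, 0.0339, 0.0017]
orientation: [-0.0, 0.636, 0.771, 0.001]
contact_force: [-0.9, 4.7, 6.2]
opening: 0.0326
grasp_force: 60.8
```

Request:
move_arm([
  {"slide": [-0.0003,0,0],"rot": [0,0,0]},
  {"slide": [-0.0006,0,0],"rot": [0,0,0]},
  {"slide": [-0.0009,0,0],"rot": [0,0,0]},
  {"slide": [-0.0012,0,0],"rot": [0,0,0]},
  {"slide": [-0.0014,0,0],"rot": [0,0,0]},
  {"slide": [-0.0016,0,0],"rot": [0,0,0]},
  {"slide": [-0.0018,0,0],"rot": [0,0,0]},
  {"slide": [-0.002,0,0],"rot": [0,0,0]},
  {"slide": [-0.002,0,0],"rot": [0,0,0]},
  {"slide": [-0.002,0,0],"rot": [0,0,0]},
])

```text
time: 9.0
tool_pos: [0.4977, 0.032, 0.0017]
orientation: [-0.0, 0.636, 0.771, 0.001]
contact_force: [-1.3, 5.3, 6.2]
opening: 0.0322
grasp_force: 60.8
```

Request:
move_arm([
  {"slide": [-0.0003,0,0],"rot": [0,0,0]},
  {"slide": [-0.0006,0,0],"rot": [0,0,0]},
  {"slide": [-0.0009,0,0],"rot": [0,0,0]},
  {"slide": [-0.0012,0,0],"rot": [0,0,0]},
  {"slide": [-0.0014,0,0],"rot": [0,0,0]},
  {"slide": [-0.0016,0,0],"rot": [0,0,0]},
  {"slide": [-0.0018,0,0],"rot": [0,0,0]},
  {"slide": [-0.002,0,0],"rot": [0,0,0]},
  {"slide": [-0.002,0,0],"rot": [0,0,0]},
  {"slide": [-0.002,0,0],"rot": [0,0,0]},
])

```text
time: 10.25
tool_pos: [0.4978, 0.0311, 0.0017]
orientation: [-0.001, 0.636, 0.772, 0.001]
contact_force: [-1.8, 8.8, 5.7]
opening: 0.0326
grasp_force: 60.9
```

Request:
move_arm([
  {"slide": [-0.0003,0,0],"rot": [0,0,0]},
  {"slide": [-0.0006,0,0],"rot": [0,0,0]},
  {"slide": [-0.0009,0,0],"rot": [0,0,0]},
  {"slide": [-0.0012,0,0],"rot": [0,0,0]},
  {"slide": [-0.0015,0,0],"rot": [0,0,0]},
  {"slide": [-0.0015,0,0],"rot": [0,0,0]},
  {"slide": [-0.0015,0,0],"rot": [0,0,0]},
  {"slide": [-0.0015,0,0],"rot": [0,0,0]},
  {"slide": [-0.0015,0,0],"rot": [0,0,0]},
  {"slide": [-0.0015,0,0],"rot": [0,0,0]},
])

```text
time: 11.5
tool_pos: [0.4979, 0.031, 0.0017]
orientation: [-0.001, 0.636, 0.772, 0.002]
contact_force: [-2.7, 12.2, 7.1]
opening: 0.0327
grasp_force: 60.9
```

Run:
```python
from cell import bot
from h import *
plan(bot,[.4979,.0296,.001],100.9)
p2,d2=bot.snapshot('top')
hsv=cv2.cvtColor(p2,cv2.COLOR_RGB2HSV);m=cv2.inRange(hsv,(3,90,40),(20,255,255));m[:,:250]=0;m[:,440:]=0;m[:150]=0;m[260:]=0
k=max(cv2.findContours(m,0,1)[0],key=cv2.contourArea)
c=bot.calibration('top');W=cast(c,k[:,0],.016)[:,:2]
ax=np.array([np.cos(np.radians(-79.1)),np.sin(np.radians(-79.1))]);ay=np.array([-ax[1],ax[0]])
q=np.c_[(W-[.5356,-.18])@ax,(W-[.5356,-.18])@ay];print(q.min(0),q.max(0))
for s in (q[q[:,1]>.055],q[q[:,1]<-.055]): print('nose corner region max x',s[:,0].max())
cv2.imwrite('pics/t3.png',cv2.resize(cv2.convertScaleAbs(p2[140:230,310:430,::-1],alpha=1.4),None,fx=6,fy=6,interpolation=2))
```

```text
t 11.5 pos [0.4979 0.031  0.0017] yaw 101.05 j7 -0.177 F [-2.7 12.2  7.1] T [ 2.522  0.706 -0.258] open 0.0327 g 60.9
slide [-0.0014 -0.0003  0.0007] rot [ 0.06 -0.22  0.15]
[-0.16104291 -0.07357073] [0.02936138 0.07521764]
nose corner region max x 0.028232831907887165
nose corner region max x 0.027881622758864955
```

View pics/t3.png

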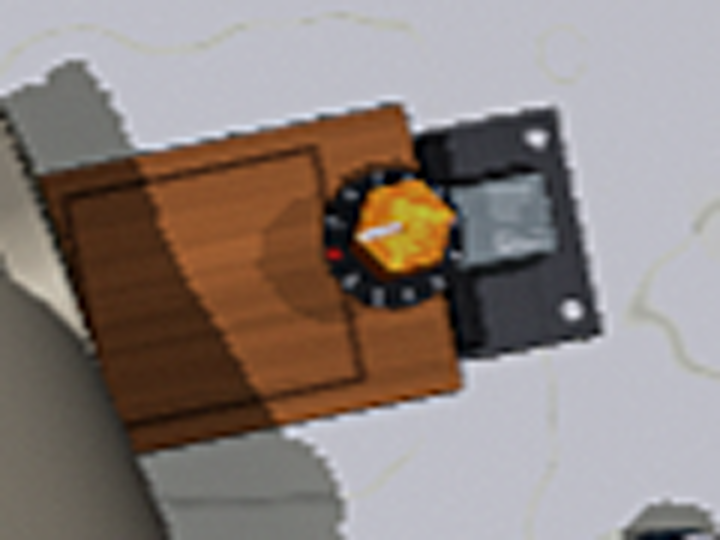

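The board's nose now rests flush on the stop: parallel edges, centred, and no movement between 9 and 12 N. Releasing and lifting.

Request:
move_arm([
  {"slide": [0,0,0],"rot": [0,0,0]},
  {"slide": [0,0,0],"rot": [0,0,0]},
  {"slide": [0,0,0],"rot": [0,0,0]},
  {"slide": [0,0,0],"rot": [0,0,0]},
  {"slide": [0,0,0],"rot": [0,0,0]},
  {"slide": [0,0,-0.005],"rot": [0,0,0]},
  {"slide": [0,0,-0.03],"rot": [0,0,0]},
  {"slide": [0,0,-0.08],"rot": [0,0,0]},
  {"slide": [0,0,-0.14],"rot": [0,0,0]},
  {"slide": [0,0,-0.2],"rot": [0,0,0]},
], fingers=0)

```text
time: 12.8
tool_pos: [0.4977, 0.0275, 0.2036]
orientation: [0.0, 0.637, 0.771, 0.0]
contact_force: [1.2, 0.6, 0.5]
opening: 0.085
grasp_force: 0.0
```

Run:
```python
from cell import bot
from h import *
import pickle
p2,d2=bot.snapshot('top')
hsv=cv2.cvtColor(p2,cv2.COLOR_RGB2HSV);m=cv2.inRange(hsv,(3,90,40),(20,255,255));m[:,:250]=0;m[:,440:]=0;m[:150]=0;m[260:]=0
k=max(cv2.findContours(m,0,1)[0],key=cv2.contourArea)
c=bot.calibration('top');W=cast(c,k[:,0],.016)[:,:2]
ax=np.array([np.cos(np.radians(-79.1)),np.sin(np.radians(-79.1))]);ay=np.array([-ax[1],ax[0]])
q=np.c_[(W-[.5356,-.18])@ax,(W-[.5356,-.18])@ay];print(q.min(0),q.max(0))
for y in (167.2,197,227): plan(bot,[.5386,-.1815,.16],y)
```

```text
[-0.15988086 -0.07364216] [0.02936138 0.07521764]
t 12.85 pos [0.5014 0.0284 0.2119] yaw 100.92 j7 -0.021 F [4.5 1.1 7.4] T [ 0.048 -0.258 -0.035] open 0.0854 g 0.0
slide [-0.2131 -0.0038  0.0524] rot [  0.48   0.49 -66.28]
t 12.85 pos [0.5014 0.0284 0.2119] yaw 100.92 j7 -0.021 F [4.5 1.1 7.4] T [ 0.048 -0.258 -0.035] open 0.0854 g 0.0
slide [-0.2131 -0.0038  0.0524] rot [  0.36   0.64 -96.08]
t 12.85 pos [0.5014 0.0284 0.2119] yaw 100.92 j7 -0.021 F [4.5 1.1 7.4] T [ 0.048 -0.258 -0.035] open 0.0854 g 0.0
slide [-0.2131 -0.0038  0.0524] rot [   0.2     0.78 -126.08]
```

The board stayed home after release. Moving above the knob, yawed so the pads face two flats and with enough wrist travel for the clockwise turn.

Request:
move_arm([
  {"slide": [-0.025,0,0.005],"rot": [0,0,-8]},
  {"slide": [-0.055,0,0.01],"rot": [0,0,-16]},
  {"slide": [-0.085,0,0.015],"rot": [0,0,-24]},
  {"slide": [-0.115,0,0.02],"rot": [0,0,-32]},
  {"slide": [-0.145,-0.001,0.025],"rot": [0,0,-40]},
  {"slide": [-0.175,-0.001,0.03],"rot": [0,0,-48]},
  {"slide": [-0.2,-0.001,0.035],"rot": [0,0,-56]},
  {"slide": [-0.213,-0.001,0.04],"rot": [0,0,-63.8]},
  {"slide": [-0.213,-0.001,0.042],"rot": [0,0,-63.8]},
  {"slide": [-0.213,-0.001,0.042],"rot": [0,0,-63.8]},
])

```text
time: 14.1
tool_pos: [0.5372, -0.181, 0.1594]
orientation: [-0.0, 0.134, 0.991, 0.0]
contact_force: [0.6, 0.3, 0.1]
opening: 0.0854
grasp_force: 0.0
```

Run:
```python
from cell import bot
from h import *
import pickle
plan(bot,[.5386,-.1815,.099],164.7)
c=bot.calibration('wrist');p,d=bot.snapshot('wrist');pickle.dump((p,d,c),open('w4.pkl','wb'))
print(proj(c,[[.5386,-.1815,.131]]))
hsv=cv2.cvtColor(p,cv2.COLOR_RGB2HSV);m=cv2.inRange(hsv,(8,180,150),(28,255,255))
k=max(cv2.findContours(m,0,1)[0],key=cv2.contourArea);M=cv2.moments(k);print(cv2.contourArea(k),M['m10']/M['m00'],M['m01']/M['m00'])
pol=cv2.approxPolyDP(cv2.convexHull(k),5,True)[:,0];print(pol.tolist())
W=cast(c,pol,.131)[:,:2];print(W.round(4).tolist())
cv2.imwrite('pics/w4.png',p[:,:,::-1])
```

```text
t 14.1 pos [ 0.5372 -0.181   0.1594] yaw 164.54 j7 1.385 F [0.6 0.3 0.1] T [ 0.072 -0.046  0.002] open 0.0854 g 0.0
slide [-0.0015 -0.0002  0.0604] rot [ 0.03 -0.01 -0.16]
[[315.37581084 240.10135862]]
295.0 313.1564971751412 256.0327683615819
[[332, 249], [316, 270], [297, 254], [299, 245]]
[[0.5469, -0.1733], [0.5579, -0.1864], [0.5444, -0.1947], [0.539, -0.1919]]
```

View pics/w4.png

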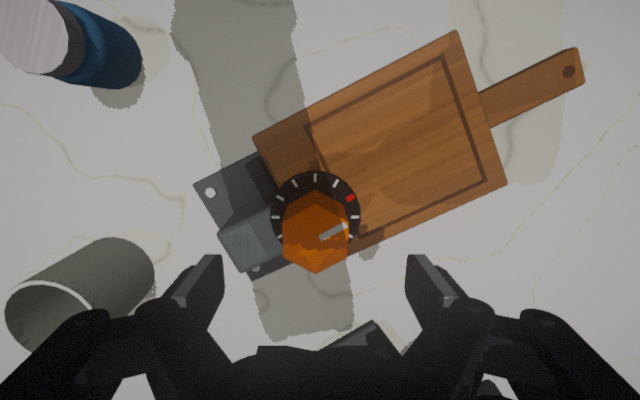

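The wrist view shows the knob centred between the open fingers (knob centre about (316,238), fingers at columns 222 and 408), with two flats facing the pads. The stripe points at the red tick (350,198), and the mug and salt jar are clear. Descending and gripping.

Request:
move_arm([
  {"slide": [-0.001,0,0.01],"rot": [0,0,0]},
  {"slide": [-0.001,0,0.02],"rot": [0,0,0]},
  {"slide": [-0.001,0,0.03],"rot": [0,0,0]},
  {"slide": [-0.001,0,0.04],"rot": [0,0,0]},
  {"slide": [-0.001,0,0.05],"rot": [0,0,0]},
  {"slide": [-0.001,0,0.056],"rot": [0,0,0]},
  {"slide": [-0.001,0,0.06],"rot": [0,0,0]},
  {"slide": [-0.001,0,0.06],"rot": [0,0,0]},
  {"slide": [-0.001,0,0.06],"rot": [0,0,0]},
  {"slide": [-0.001,0,0.06],"rot": [0,0,0]},
])

```text
time: 15.4
tool_pos: [0.5384, -0.1823, 0.0997]
orientation: [0.0, 0.133, 0.991, -0.0]
contact_force: [0.1, -1.6, 0.1]
opening: 0.0855
grasp_force: 0.0
```

Request:
move_arm([
  {"slide": [0,0,0],"rot": [0,0,0]},
  {"slide": [0,0,0],"rot": [0,0,0]},
  {"slide": [0,0,0],"rot": [0,0,0]},
  {"slide": [0,0,0],"rot": [0,0,0]},
  {"slide": [0,0,0],"rot": [0,0,0]},
  {"slide": [0,0,0],"rot": [0,0,0]},
  {"slide": [0,0,0],"rot": [0,0,0]},
  {"slide": [0,0,0],"rot": [0,0,0]},
  {"slide": [0,0,0],"rot": [0,0,0]},
  {"slide": [0,0,0],"rot": [0,0,0]},
], fingers=1)

```text
time: 16.65
tool_pos: [0.5386, -0.1813, 0.0998]
orientation: [0.0, 0.133, 0.991, 0.0]
contact_force: [-1.3, 3.8, 5.5]
opening: 0.0391
grasp_force: 60.9
```

Run:
```python
from cell import bot
from h import *
plan(bot,[.5386,-.1815,.099],164.7)
```

```text
t 16.65 pos [ 0.5386 -0.1813  0.0998] yaw 164.71 j7 1.356 F [-1.3  3.8  5.5] T [ 0.706  0.381 -0.099] open 0.0391 g 60.9
slide [-0.0001 -0.0002  0.0008] rot [0.05 0.02 0.01]
```

Request:
move_arm([
  {"slide": [0,0,0],"rot": [0,0,6]},
  {"slide": [0,0,0],"rot": [0,0,12]},
  {"slide": [0,0,0],"rot": [0,0,18]},
  {"slide": [0,0,0],"rot": [0,0,24]},
  {"slide": [0,0,0],"rot": [0,0,30]},
  {"slide": [0,0,0],"rot": [0,0,36]},
  {"slide": [0,0,0],"rot": [0,0,42]},
  {"slide": [0,0,0],"rot": [0,0,48]},
  {"slide": [0,0,0],"rot": [0,0,54]},
  {"slide": [0,0,0],"rot": [0,0,60]},
])

```text
time: 17.9
tool_pos: [0.5386, -0.1809, 0.0998]
orientation: [-0.0, 0.612, 0.791, 0.001]
contact_force: [-1.1, 5.2, 5.4]
opening: 0.0392
grasp_force: 61.1
```

```bash
cat > st.py <<'E'
from cell import bot
from h import *
import sys
plan(bot,[.5386,-.1815,.0998],float(sys.argv[1]))
c=bot.calibration('top');p,d=bot.snapshot('top')
hsv=cv2.cvtColor(p,cv2.COLOR_RGB2HSV)
m=cv2.inRange(hsv,(0,150,60),(4,255,255))|cv2.inRange(hsv,(174,150,60),(180,255,255));m[:150]=0;m[205:]=0;m[:,:355]=0;m[:,:][:,400:]=0
v,u=np.nonzero(m)
if len(u):
    w=cast(c,[u.mean(),v.mean()],.086)[0,:2]-[.5356,-.18];print('red',len(u),u.mean(),v.mean(),'yaw',np.degrees(np.arctan2(w[1],w[0])),'r',np.hypot(*w))
E
python3 st.py 104.7
```

```text
t 17.9 pos [ 0.5386 -0.1809  0.0998] yaw 104.56 j7 0.378 F [-1.1  5.2  5.4] T [0.96  0.568 0.173] open 0.0392 g 61.1
slide [-0.0006 -0.0001  0.    ] rot [ 0.04 -0.05 -0.14]
```

Request:
move_arm([
  {"slide": [0,0,0],"rot": [0,0,2]},
  {"slide": [0,0,0],"rot": [0,0,4]},
  {"slide": [0,0,0],"rot": [0,0,6]},
  {"slide": [0,0,0],"rot": [0,0,8]},
  {"slide": [0,0,0],"rot": [0,0,10]},
  {"slide": [0,0,0],"rot": [0,0,12]},
  {"slide": [0,0,0],"rot": [0,0,14]},
  {"slide": [0,0,0],"rot": [0,0,16]},
  {"slide": [0,0,0],"rot": [0,0,18]},
  {"slide": [0,0,0],"rot": [0,0,20]},
])

```text
time: 19.2
tool_pos: [0.5386, -0.1809, 0.0999]
orientation: [-0.0, 0.739, 0.674, 0.001]
contact_force: [-1.0, 4.7, 5.6]
opening: 0.0392
grasp_force: 61.1
```

```bash
python3 st.py 84.7
```

```text
t 19.2 pos [ 0.5386 -0.1809  0.0999] yaw 84.69 j7 0.053 F [-1.   4.7  5.6] T [0.987 0.585 0.224] open 0.0392 g 61.1
slide [-0.0006  0.0001  0.0001] rot [ 0.02 -0.07 -0.01]
```

Request:
move_arm([
  {"slide": [0,0,0],"rot": [0,0,1]},
  {"slide": [0,0,0],"rot": [0,0,2]},
  {"slide": [0,0,0],"rot": [0,0,3]},
  {"slide": [0,0,0],"rot": [0,0,4]},
  {"slide": [0,0,0],"rot": [0,0,5]},
  {"slide": [0,0,0],"rot": [0,0,6]},
  {"slide": [0,0,0],"rot": [0,0,7]},
  {"slide": [0,0,0],"rot": [0,0,8]},
  {"slide": [0,0,0],"rot": [0,0,9]},
  {"slide": [0,0,0],"rot": [0,0,10]},
])

```text
time: 20.5
tool_pos: [0.5387, -0.1808, 0.0999]
orientation: [-0.0, 0.795, 0.607, 0.001]
contact_force: [-1.5, 4.5, 5.9]
opening: 0.0391
grasp_force: 61.1
```

```bash
python3 st.py 74.7
```

```text
t 20.5 pos [ 0.5387 -0.1808  0.0999] yaw 74.73 j7 -0.111 F [-1.5  4.5  5.9] T [1.02  0.505 0.266] open 0.0391 g 61.1
slide [-0.0007  0.0001  0.0001] rot [ 0.02 -0.07  0.03]
```

Request:
move_arm([
  {"slide": [0,0,0],"rot": [0,0,1]},
  {"slide": [0,0,0],"rot": [0,0,2]},
  {"slide": [0,0,0],"rot": [0,0,3]},
  {"slide": [0,0,0],"rot": [0,0,4]},
  {"slide": [0,0,0],"rot": [0,0,5]},
  {"slide": [0,0,0],"rot": [0,0,6]},
  {"slide": [0,0,0],"rot": [0,0,7]},
  {"slide": [0,0,0],"rot": [0,0,8]},
  {"slide": [0,0,0],"rot": [0,0,9]},
  {"slide": [0,0,0],"rot": [0,0,10]},
])

```text
time: 21.8
tool_pos: [0.5387, -0.1808, 0.0998]
orientation: [-0.0, 0.845, 0.535, 0.001]
contact_force: [-1.6, 3.7, 6.5]
opening: 0.0388
grasp_force: 61.0
```

```bash
sed -i '/^c=bot/,$d' st.py; python3 st.py 64.7
```

```text
t 21.8 pos [ 0.5387 -0.1808  0.0998] yaw 64.71 j7 -0.275 F [-1.6  3.7  6.5] T [1.146 0.374 0.071] open 0.0388 g 61.0
slide [-0.0007  0.0002  0.    ] rot [ 0.   -0.08  0.01]
```

Request:
move_arm([
  {"slide": [0,0,0],"rot": [0,0,1]},
  {"slide": [0,0,0],"rot": [0,0,2]},
  {"slide": [0,0,0],"rot": [0,0,3]},
  {"slide": [0,0,0],"rot": [0,0,4]},
  {"slide": [0,0,0],"rot": [0,0,5]},
  {"slide": [0,0,0],"rot": [0,0,6]},
  {"slide": [0,0,0],"rot": [0,0,7]},
  {"slide": [0,0,0],"rot": [0,0,8]},
  {"slide": [0,0,0],"rot": [0,0,9]},
  {"slide": [0,0,0],"rot": [0,0,10]},
])

```text
time: 23.05
tool_pos: [0.5387, -0.1808, 0.0998]
orientation: [-0.0, 0.888, 0.459, 0.001]
contact_force: [-0.8, 6.1, 5.3]
opening: 0.0393
grasp_force: 61.0
```

```bash
python3 st.py 54.7
```

```text
t 23.05 pos [ 0.5387 -0.1808  0.0998] yaw 54.71 j7 -0.44 F [-0.8  6.1  5.3] T [ 1.184  0.409 -0.033] open 0.0393 g 61.0
slide [-0.0007  0.0003  0.    ] rot [-0.01 -0.09  0.01]
```

```bash
cat > col.py <<'E'
from cell import bot
from h import *
c=bot.calibration('wrist');p,d=bot.snapshot('wrist')
u0,v0=proj(c,[[.5386,-.1815,.086]])[0].astype(int)
hsv=cv2.cvtColor(p,cv2.COLOR_RGB2HSV)
yy,xx=np.mgrid[:400,:640];W=cast(c,np.c_[xx.ravel(),yy.ravel()],.086)[:,:2]-[.5386,-.1815]
r=np.hypot(*W.T).reshape(400,640);a=np.degrees(np.arctan2(W[:,1],W[:,0])).reshape(400,640)
ring=(r>.024)&(r<.034)
red=ring&((hsv[...,0]<5)|(hsv[...,0]>172))&(hsv[...,1]>130)&(hsv[...,2]>50)
wh=ring&(hsv[...,1]<70)&(hsv[...,2]>130)
for n,m in(('red',red),('white',wh)):
    k,l,s,ce=cv2.connectedComponentsWithStats(m.astype(np.uint8))
    print(n,[(ce[i].round(0).tolist(),int(s[i,4]),round(float(a[l==i].mean()),1),round(float(r[l==i].mean()),4)) for i in range(1,k) if s[i,4]>15])
cv2.imwrite('pics/col.png',cv2.resize(p[max(0,v0-90):v0+70,max(0,u0-100):u0+100,::-1],None,fx=3,fy=3))
E
python3 col.py
```

```text
red [([345.0, 206.0], 92, 20.2, 0.0292)]
white [([290.0, 202.0], 45, 81.3, 0.0291)]
```

View pics/col.png

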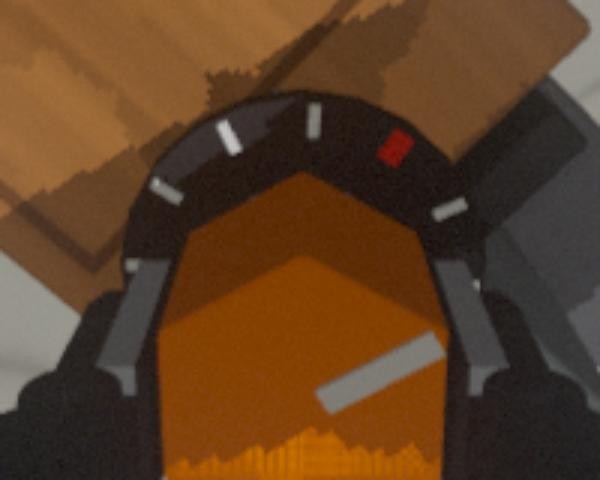

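The wrist crop shows the red tick at yaw 20.2°, so the collar has turned about 85° while the knob has turned 110°. The stripe leads the tick by about 25°, so the first click is nearly done. A small further turn will settle it.

Request:
move_arm([
  {"slide": [0,0,0],"rot": [0,0,1]},
  {"slide": [0,0,0],"rot": [0,0,2]},
  {"slide": [0,0,0],"rot": [0,0,3]},
  {"slide": [0,0,0],"rot": [0,0,4]},
  {"slide": [0,0,0],"rot": [0,0,5]},
  {"slide": [0,0,0],"rot": [0,0,6]},
  {"slide": [0,0,0],"rot": [0,0,7]},
  {"slide": [0,0,0],"rot": [0,0,8]},
  {"slide": [0,0,0],"rot": [0,0,8]},
  {"slide": [0,0,0],"rot": [0,0,8]},
])

```text
time: 24.35
tool_pos: [0.5388, -0.1807, 0.0998]
orientation: [-0.0, 0.918, 0.397, 0.001]
contact_force: [-0.2, 4.3, 5.9]
opening: 0.0393
grasp_force: 61.0
```

```bash
python3 st.py 46.7; python3 col.py
```

```text
t 24.35 pos [ 0.5388 -0.1807  0.0998] yaw 46.74 j7 -0.571 F [-0.2  4.3  5.9] T [1.167 0.34  0.027] open 0.0393 g 61.0
slide [-0.0007  0.0004  0.    ] rot [-0.02 -0.09  0.04]
red [([339.0, 202.0], 92, 20.2, 0.0292)]
white [([282.0, 205.0], 33, 81.3, 0.0299)]
```

One click: the stripe is about 33° past the red tick, the collar no longer moves and the torque dropped and is rising again. Releasing and lifting off.

Request:
move_arm([
  {"slide": [0,0,0],"rot": [0,0,0]},
  {"slide": [0,0,0],"rot": [0,0,0]},
  {"slide": [0,0,0],"rot": [0,0,0]},
  {"slide": [0,0,0],"rot": [0,0,0]},
  {"slide": [0,0,0],"rot": [0,0,0]},
  {"slide": [0,0,0],"rot": [0,0,0]},
  {"slide": [0,0,-0.02],"rot": [0,0,0]},
  {"slide": [0,0,-0.06],"rot": [0,0,0]},
  {"slide": [0,0,-0.1],"rot": [0,0,0]},
  {"slide": [0,0,-0.13],"rot": [0,0,0]},
], fingers=0)

```text
time: 25.65
tool_pos: [0.5386, -0.1823, 0.2313]
orientation: [0.001, 0.918, 0.396, 0.001]
contact_force: [0.4, -1.2, -1.0]
opening: 0.0857
grasp_force: 0.0
```

Request:
move_arm([
  {"slide": [0.02,0,0],"rot": [0,0,0]},
  {"slide": [0.04,0,0],"rot": [0,0,0]},
  {"slide": [0.04,0,0],"rot": [0,0,0]},
  {"slide": [0.04,0,0],"rot": [0,0,0]},
  {"slide": [0.04,0,0],"rot": [0,0,0]},
  {"slide": [0.04,0,0],"rot": [0,0,0]},
  {"slide": [0.04,0,0],"rot": [0,0,0]},
  {"slide": [0.04,0,0],"rot": [0,0,0]},
  {"slide": [0.04,0,0],"rot": [0,0,0]},
  {"slide": [0.04,0,0],"rot": [0,0,0]},
])

```text
time: 26.9
tool_pos: [0.5657, -0.1532, 0.2293]
orientation: [-0.0, 0.918, 0.396, 0.0]
contact_force: [-0.5, -0.0, 0.3]
opening: 0.0855
grasp_force: 0.0
```

```bash
python3 st.py 46; python3 col.py
python3 - <<'E'
from cell import bot
import cv2
p,d=bot.snapshot('wrist');cv2.imwrite('pics/w9.png',p[:,:,::-1])
E
```

```text
t 26.9 pos [ 0.5657 -0.1532  0.2293] yaw 46.66 j7 -0.615 F [-0.5 -0.   0.3] T [ 0.006 -0.009 -0.008] open 0.0855 g 0.0
slide [-0.0392 -0.0003  0.1295] rot [-0.   -0.01  0.66]
red [([327.0, 204.0], 32, 20.4, 0.0293)]
white []
```

View pics/w9.png

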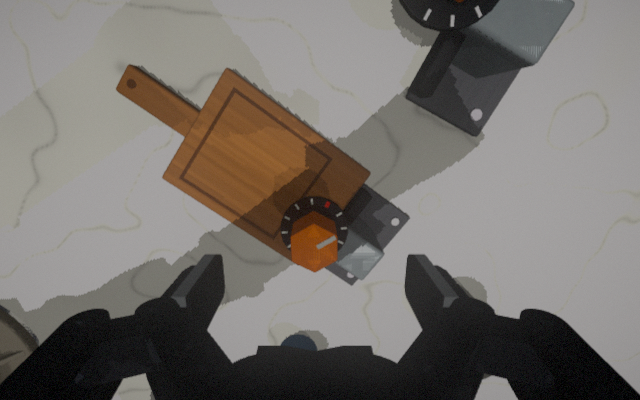

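The wrist view shows the board still flush in the clamp, the red tick at (327,204), the stripe at (326,242) one click ahead of it, and the gripper clear of everything. Handing in.

```bash
python3 -c "
from cell import bot
print(bot.sign_off())"
```

```text
the job is handed in; nothing more can be done
None
```

The board is slid home, squared up and centred against the stop, and clamped with one clutch click; I handed the job in at about 27 s with the mug, soap bottle and salt jar untouched.

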